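Lay down the racked lid, then snap it onto the tub

TASK

Take the larger lid, the one with the bar handle, out of the rack and lay it flat on the chopping board with its handle up and let go of it. Then put it on the white tub and press it fully home so that both end latches snap over its rim. Leave the tub standing where it is and do not knock over or shift the small lid or the other things on the table.

Things in the scene. Friction and masses are not known exactly. Their poses are not given: they have to be found in the camera images.
- lid_mid (a point): Larger white lid (90 g), on edge in a rack slot. Point: centre of its 110 (x) by 142 (y) by 5 mm plate; own z out of the handle side. Under the plate a plug 94 by 124 mm, 8 mm deep (lower 4 mm only 86 by 116), so 13 mm thick there. In the rack own x points down, the handle faces away from the robot; the top edge, 55 mm above this point, is free to pinch from above.
- lid_handle (a point): Centre of the larger lid's bar handle, 15.5 mm along own z from the plate's centre; axes as the lid's. The bar is 60 mm long (along y), 14 mm wide (x) and rises 26 mm from the plate's top face, in its middle.
- small_lid_mid (a point): A smaller white lid, plate 86 by 120 mm, with a round knob (26 mm across) in place of the bar; stands in the other slot in the same way. It does not fit the tub; leave it in the rack.
- rack: Low fixed lid rack, base 200 (x) by 160 (y) mm, 10 mm thick, origin under its centre. Two slots along its y axis, at x = -45 and +45 mm; each has ridges 6 mm high above the base and four steel wire posts up to 65 mm above the table that hold a lid upright with 1 to 2 mm of play. Lids come out straight up.
- board: Dark wooden chopping board, fixed, 200 by 200 mm, 12 mm thick, origin under its centre; free of other things.
- tub_rim (a point): Open white tub, 0.35 kg, loose on the table. Point: centre of its mouth at rim height, 62 mm up; z up, y along the long side. Outside 106 (x) by 136 (y) mm, walls 4 mm: the mouth is 98 by 128, the lid's plug has 2 mm a side. Fully home the plate rests on the rim, its centre 2.5 mm above this point. Fits either way round (half a turn). A latch stands at each short end.
- latch_a (a joint): Spring latch at the tub's +y end, 40 mm wide, 79 mm from the centre, ramp reaching 27 mm above the rim. Value: how far it is pushed outward (m), 0 at rest or snapped, at most 0.009. Pressing the lid straight down (5 to 20 N in all) pushes both latches out, then their noses, 67 mm from the centre, underside 6.5 mm above the rim, spring back over the plate.
- latch_b (a joint): The same for the latch at the tub's -y end.
- jar: Glass jar, 72 mm across, 115 mm high, origin under its centre; a bystander.
- tumbler: Steel tumbler, 70 mm across, 95 mm high, origin under its centre; a bystander.
- whistle_weight: Red pressure cooker whistle weight, 34 mm across, 46 mm high, origin under its centre; a bystander.
- bowl: Small steel bowl, 100 mm across, 36 mm high, origin under its centre; a bystander.
- tin: Steel tin, 56 mm across, 60 mm high, origin under its centre; a bystander.
Mind the look-alikes: they are no part of the job. Leave any red look-alike of the part that bears lid_mid alone.

How it is judged:
By the outcome, as a careful person would: the job done as asked, in the order asked, and still so for the second after the job is handed in, with the robot touching nothing.
It also fails if it takes over 72 s, if anything falls off the work surface, if the arm or the gripper's body presses on something with over 40 N, if the wrist force passes 120 N, or if a joint passes its speed limit or range.

ROBOT

A 6-joint arm with a two-finger parallel gripper is mounted at the origin on the work surface. World frame = base frame: x ahead of the robot, y to its left, z up, the work surface at z = 0. Lengths are in m, angles in rad, forces in N, time in s.
With the tool pointing down it reaches from about 0.3 to 0.875 m from the base axis. Payload 6.4 kg.
Tool frame: the origin (TCP) lies at the centre of the arm's flange, where the gripper is bolted on; the fingertips stand 173 mm ahead of it and the grasp point (between the pads) lies 155 mm ahead of it (ctrl.pinch_z is the distance from the TCP to the grasp point, in m); z points along the fingers, y is the direction in which the jaws open and shut (so a half turn about z gives the same grasp; the last joint's range is limited). The gripper opens to 85 mm and grips with 20 to 120 N. Pads are 22 mm wide; open, the fingers measure 114 mm over their backs; the gripper's body (76 mm by 85 mm) begins 54 mm behind the grasp point. The pads swing forward as they close: fully open they stand 13 mm farther back than shut.
Start: joints at [1.101, 0.181, 1.607, -0, 1.354, -0.206], TCP at [0.15, 0.555, 0.405] pointing down, gripper open.
Joint ranges: [-2.99, 2.99], [-0.89, 2.07], [0.3, 2.58], [-1.14, 4.28], [0, 2.63], [-3.12, 3.12]. Speed limits (rad/s): [2.57, 2.57, 3.01, 3.14, 3.14, 3.14].

INTERFACE

Orientations are given as a unit quaternion [w, x, y, z].
In Python, from bench import ctrl gives the robot as it stands.
- The arm moves only by the tool drive_tool, never from a script. Its argument "commands" is a list that holds one entry, the list of rows, each a list of 7 numbers: the shift along the tool's x, y, z in units of 50 mm (1.0 is 50 mm), then the turn, a rotation vector about the tool's x, y, z in units of 8 degrees (1.0 is 8 degrees), then the closure in counts, from 0 (fully open) to 255 (shut). A call has 1 to 10 rows; each row shifts and turns the commanded pose from where the row before left it, along the tool's axes as they then stand; what a row does not reach is not made up. A row lasts 1/10 s, in which the tool goes at most 50 mm and 8.59 degrees, less where a joint would pass 70% of its speed; a pose out of reach is approached as far as the arm can. A call is refused whole if a number of a shift passes 1 or a number of a turn 1, either way. A call with a gripper value outside its range is refused whole. The fingers move at their own pace and stop on an object; the grip force is fixed at half the most. Time passes only in rows, so rows that do not move let the fingers close. It gives the time, the measured TCP pose, the force and the opening at its end, in the units of the state.
- ctrl.get_obs(): the state, without advancing time (a new reading comes with each control period).
- ctrl.camera(name): name is "scene" or "side" or "wrist"; returns a dict with "pixels" (384x512x3 uint8, red, green, blue), "depth" (384x512 float32, m along the optical axis (not along the pixel's ray), 0 where there is no reading), "intrinsics" (3x3 intrinsics, pixels), "R" (3x3) and "t" (3): a world point X has camera coordinates R X + t; the wrist camera has in their place "tool_from_camera" (4x4, takes a point from camera to tool coordinates, whose origin is the TCP and whose axes are the flange's). Camera axes: x right, y down, z forward; pixel columns grow to the right and rows downward; lengths in m; the calibration is good to about 2 mm. A picture is of the moment at which its call begins: read the wrist's pose just before it.
- ctrl.hand_in(): hands the job in, once; it reports no verdict.
The state is a dict: "time_s": time; "q": joint angles; "dq": joint speeds; "joint_efforts": joint torques, N m; "eef_pos": TCP position; "eef_rot": TCP orientation; "wrist_force": force on the tool from outside, world axes, zero at the start; "torque": the same for the moment, N m; "opening": opening from 0.0 (shut) to 1.0 (fully open).
Only numpy, scipy, OpenCV 4.12 (cv2) and the standard library are available. Lean on these libraries where they do the work, as an engineer would, in place of code of your own. Each camera call takes 0.05 s, during which the arm holds its last target. There are 200 camera calls.

## Working session

There is one attempt and no reset: what is moved stays moved. The work goes in short steps, Python scripts to look and compute and a tool call to move; the robot and the scene stay as the last step left them, time stands still between calls to the robot, and variables do not carry over. Pictures are saved under pics/ and viewed, about 8 in all and at most 12, crops included, and the job is handed in when it is done.

Besides the shell and the picture viewer there is one more tool, called after "Emit:" in YAML: its name, and indented under it one key for each argument. drive_tool: Moves the arm, as the interface text tells. Its arguments: {"type":"object","properties":{"commands":{"type":"array","items":{"type":"array","items":{"type":"array","items":{"type":"number"}}}}},"required":["commands"]}

```bash
ls; mkdir -p pics
cat > h.py <<'E'
import numpy as np, cv2
from bench import ctrl
from scipy.spatial.transform import Rotation as Ro
def cam(n,save=None):
    o=ctrl.get_obs(); c=ctrl.camera(n)
    if save: cv2.imwrite('pics/'+save,c['pixels'][:,:,::-1])
    return o,c
def world(o,c):
    K=np.array(c['intrinsics']); d=c['depth']; v,u=np.mgrid[:d.shape[0],:d.shape[1]]
    P=np.stack([(u-K[0,2])/K[0,0]*d,(v-K[1,2])/K[1,1]*d,d],-1)
    if 'R' in c: return (P-np.array(c['t']))@np.array(c['R'])
    T=np.array(c['tool_from_camera']); w,x,y,z=o['eef_rot']
    return (P@T[:3,:3].T+T[:3,3])@Ro.from_quat([x,y,z,w]).as_matrix().T+np.array(o['eef_pos'])
E
python3 - <<'E'
from h import *
for n in ['scene','side']:
    o,c=cam(n,n+'0.png'); W=world(o,c); np.savez('pics/'+n,W=W,d=c['depth'],p=c['pixels'])
    print(n, -np.array(c['R']).T@np.array(c['t']))
print(o)
a=[cv2.imread('pics/%s0.png'%n) for n in('scene','side')]
E
```

```text
pics
scene [1.05337623 0.88000623 1.06610205]
side [ 0.04165577 -0.69484002  0.6539513 ]
{'time_s': 0.05, 'q': array([ 1.10069394e+00,  1.81509892e-01,  1.60798165e+00,  2.85905840e-05,
        1.35381434e+00, -2.06281957e-01]), 'dq': array([ 8.74369305e-04, -2.08702333e-03, -1.41866136e-03,  9.06237103e-04,
        4.17481285e-04, -1.48672374e-05]), 'joint_efforts': array([ 1.47113001e-04, -4.46253526e+01, -3.52579737e+01, -1.23081686e-04,
        4.38532967e-03, -1.29038830e-05]), 'eef_pos': array([0.14979668, 0.55488638, 0.40381416]), 'eef_rot': array([-2.97375929e-04,  1.31531014e-01,  9.91311686e-01, -8.03460568e-04]), 'wrist_force': array([-0.79688052,  0.03890035,  0.18782339]), 'torque': array([ 0.03661443,  0.00347908, -0.06238609]), 'opening': 0.9954497040972549}
```

View pics/scene0.png

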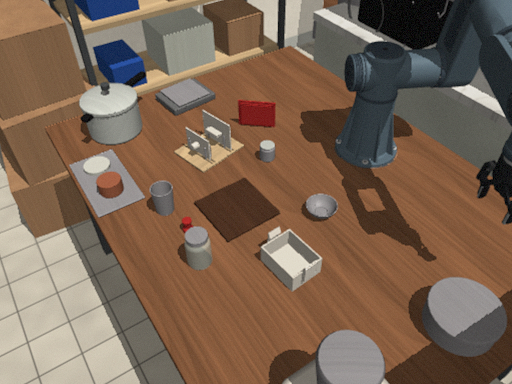

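View pics/side0.png

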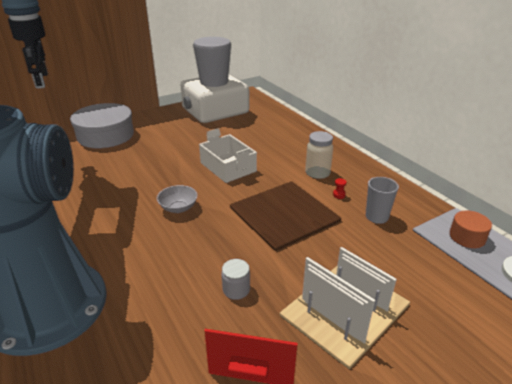

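The scene shows the rack at (208,148) with the larger lid on the robot's side at (215,130). The board is at (237,208) and the tub at (291,259) with one latch visible at (275,235). The red look-alike is at (257,113). In the side view the larger lid is at (335,300), the tub at (228,158) and the board at (285,212). Next I measure.

Run:
```python
from h import *
S=np.load('pics/scene.npz'); D=np.load('pics/side.npz')
def show(Z,name,pts):
    for u,v in pts: print(name,(u,v),Z['W'][v,u].round(3),Z['p'][v,u])
show(S,'sc',[(215,118),(215,130),(198,143),(208,160),(237,208),(274,236),(291,262),(267,146),(321,203),(257,113),(198,235),(186,222),(161,185)])
show(D,'si',[(335,300),(285,212),(228,170),(215,140),(365,270),(236,268),(340,185),(380,187)])
def sel(zmin,zmax,box,f=lambda p:np.ones(p.shape[:2],bool)):
    out=[]
    for Z in(S,D):
        W=Z['W'];m=(Z['d']>0)&(W[...,2]>zmin)&(W[...,2]<zmax)&(W[...,0]>box[0])&(W[...,0]<box[1])&(W[...,1]>box[2])&(W[...,1]<box[3])&f(Z['p'].astype(int))
        out.append(W[m])
    return out
def rect(n,P):
    for q in P:
        if len(q)>8:
            r=cv2.minAreaRect((q[:,:2]*1000).astype(np.float32)); print(n,len(q),np.round(r[0],1),np.round(r[1],1),round(r[2],1),'zmed',np.median(q[:,2]).round(4),'zmax',q[:,2].max().round(4))
b=S['W'][208,237]; t=S['W'][262,291]; r=S['W'][143,198]
dark=lambda p:(p.sum(2)<200)
rect('board',sel(.008,.018,(b[0]-.16,b[0]+.16,b[1]-.16,b[1]+.16),dark))
rect('rim',sel(.056,.068,(t[0]-.12,t[0]+.12,t[1]-.12,t[1]+.12)))
rect('latch',sel(.072,.1,(t[0]-.12,t[0]+.12,t[1]-.12,t[1]+.12)))
rect('rackbase',sel(.006,.014,(r[0]-.2,r[0]+.2,r[1]-.2,r[1]+.2),lambda p:p[...,0]-p[...,2]>40))
rect('lids',sel(.07,.2,(r[0]-.2,r[0]+.2,r[1]-.2,r[1]+.2),lambda p:(p.min(2)>100)))
rect('lidtop',sel(.108,.2,(r[0]-.2,r[0]+.2,r[1]-.2,r[1]+.2),lambda p:(p.min(2)>100)))
```

```text
sc (215, 118) [ 0.44  -0.321  0.116] [160 155 147]
sc (215, 130) [ 0.446 -0.318  0.068] [228 223 207]
sc (198, 143) [ 0.53  -0.292  0.063] [199 191 176]
sc (208, 160) [ 0.522 -0.242  0.016] [141 119  90]
sc (237, 208) [0.56  0.013 0.015] [82 54 39]
sc (274, 236) [0.559 0.212 0.074] [184 175 162]
sc (291, 262) [0.539 0.27  0.003] [224 218 202]
sc (267, 146) [ 0.335 -0.148  0.057] [193 196 186]
sc (321, 203) [0.324 0.142 0.012] [172 167 167]
sc (257, 113) [ 0.257 -0.327  0.062] [122  29  28]
sc (198, 235) [0.747 0.119 0.111] [154 149 151]
sc (186, 222) [0.733 0.005 0.05 ] [187  53  49]
sc (161, 185) [ 0.735 -0.153  0.078] [116 113 115]
si (335, 300) [ 0.431 -0.328  0.077] [126 123 115]
si (285, 212) [ 0.553 -0.004  0.013] [89 56 35]
si (228, 170) [0.51  0.209 0.036] [130 124 117]
si (215, 140) [0.541 0.343 0.06 ] [131 125 117]
si (365, 270) [ 0.521 -0.305  0.083] [206 199 186]
si (236, 268) [ 0.331 -0.155  0.061] [208 212 204]
si (340, 185) [ 0.715 -0.016  0.044] [119  26  22]
si (380, 187) [ 0.769 -0.098  0.065] [97 95 95]
board 2481 [587.2   5.9] [260.1 202.3] 1.7 zmed 0.011 zmax 0.0179
board 3956 [5.868e+02 5.000e-01] [265.7 199.6] 2.2 zmed 0.0133 zmax 0.0176
rim 334 [546.7 278.3] [109.5 159.5] 3.8 zmed 0.06 zmax 0.0679
rim 397 [546.4 277.1] [110.8 163.3] 4.9 zmed 0.0618 zmax 0.0673
latch 141 [547.7 278.8] [ 40.5 160.1] 4.5 zmed 0.0809 zmax 0.0909
latch 188 [545.2 276. ] [ 42.1 163. ] 4.0 zmed 0.0817 zmax 0.0922
rackbase 710 [ 544.9 -241.2] [298.5 351. ] 89.7 zmed 0.0089 zmax 0.0139
rackbase 3080 [ 496.8 -243.3] [363.9 246.9] 77.3 zmed 0.0109 zmax 0.014
lids 200 [ 593.4 -245.6] [378.1 147.9] 26.4 zmed 0.093 zmax 0.1236
lids 2896 [ 590.9 -250.2] [385.6 149.8] 26.9 zmed 0.0941 zmax 0.1232
lidtop 52 [ 439.1 -316.4] [  8.9 140.9] 13.5 zmed 0.117 zmax 0.1236
lidtop 803 [ 434.9 -321.6] [ 15.2 141.4] 12.8 zmed 0.1138 zmax 0.1232
```

```bash
cat >> h.py <<'E'
def R_of(o):
    w,x,y,z=o['eef_rot']; return Ro.from_quat([x,y,z,w])
def Rt(yaw,pitch=0):
    """tool y horizontal dir = yaw (deg), pitch 0 = down, 90 = tool z along yaw dir"""
    y=np.radians(yaw);f=np.array([np.cos(y),np.sin(y),0]);u=np.array([0,0,1.]);p=np.radians(pitch)
    z=-u*np.cos(p)+f*np.sin(p); yy=f*np.cos(p)+u*np.sin(p); return Ro.from_matrix(np.stack([np.cross(yy,z),yy,z],1))
def rows(wps,n,pz=None,g=0):
    """wps: list of (pos of TCP, Ro); n rows to each. prints rows"""
    o=ctrl.get_obs(); p=np.array(o['eef_pos']); R=R_of(o); out=[]
    for (q,Rq),k in zip(wps,n):
        rv=(R.inv()*Rq).as_rotvec(); dp=(np.array(q)-p)/k
        for i in range(k):
            out.append(np.r_[R.inv().apply(dp)/.05,np.degrees(rv/k)/8]); R=R*Ro.from_rotvec(rv/k)
        p=np.array(q)
    print('max shift',max(np.linalg.norm(r[:3]) for r in out))
    for r in out: print([round(float(x),2) for x in r]+[g])
E
python3 - <<'E'
from h import *
R=Rt(13); rows([([.42,.12,.40],Rt(40)),([.44,-.30,.40],R)],[12,10])
E
```

```text
max shift 0.8533629398366992
[-0.62, -0.58, 0.01, -0.0, 0.0, 0.36, 0]
[-0.65, -0.55, 0.01, -0.0, 0.0, 0.36, 0]
[-0.68, -0.52, 0.01, -0.0, 0.0, 0.36, 0]
[-0.7, -0.48, 0.01, -0.0, 0.0, 0.36, 0]
[-0.73, -0.44, 0.01, -0.0, 0.0, 0.36, 0]
[-0.75, -0.41, 0.01, -0.0, 0.0, 0.36, 0]
[-0.77, -0.37, 0.01, -0.0, 0.0, 0.36, 0]
[-0.79, -0.33, 0.01, -0.0, 0.0, 0.36, 0]
[-0.8, -0.29, 0.01, -0.0, 0.0, 0.36, 0]
[-0.82, -0.25, 0.01, -0.0, 0.0, 0.36, 0]
[-0.83, -0.21, 0.01, -0.0, 0.0, 0.36, 0]
[-0.84, -0.16, 0.01, -0.0, 0.0, 0.36, 0]
[-0.67, -0.51, -0.0, 0.0, -0.0, 0.34, 0]
[-0.69, -0.48, -0.0, 0.0, -0.0, 0.34, 0]
[-0.71, -0.44, -0.0, 0.0, -0.0, 0.34, 0]
[-0.73, -0.41, -0.0, 0.0, -0.0, 0.34, 0]
[-0.75, -0.37, -0.0, 0.0, -0.0, 0.34, 0]
[-0.77, -0.34, -0.0, 0.0, -0.0, 0.34, 0]
[-0.78, -0.3, -0.0, 0.0, -0.0, 0.34, 0]
[-0.8, -0.27, -0.0, 0.0, -0.0, 0.34, 0]
[-0.81, -0.23, -0.0, 0.0, -0.0, 0.34, 0]
[-0.82, -0.19, -0.0, 0.0, -0.0, 0.34, 0]
```

Emit:
drive_tool:
  commands:
    - [[-0.62,-0.58,0,0,0,0.36,0],[-0.65,-0.55,0,0,0,0.36,0],[-0.68,-0.52,0,0,0,0.36,0],[-0.7,-0.48,0,0,0,0.36,0],[-0.73,-0.44,0,0,0,0.36,0],[-0.75,-0.41,0,0,0,0.36,0],[-0.77,-0.37,0,0,0,0.36,0],[-0.79,-0.33,0,0,0,0.36,0],[-0.8,-0.29,0,0,0,0.36,0],[-0.82,-0.25,0,0,0,0.36,0]]

```text
time_s: 1.1
eef_pos: [0.3758, 0.1914, 0.4046]
eef_rot: [-0.0, 0.375, 0.927, 0.0]
wrist_force: [1.0, 1.0, -0.0]
opening: 0.998
```

Emit:
drive_tool:
  commands:
    - [[-0.83,-0.21,0,0,0,0.36,0],[-0.84,-0.16,0,0,0,0.36,0],[-0.67,-0.51,0,0,0,0.34,0],[-0.69,-0.48,0,0,0,0.34,0],[-0.71,-0.44,0,0,0,0.34,0],[-0.73,-0.41,0,0,0,0.34,0],[-0.75,-0.37,0,0,0,0.34,0],[-0.77,-0.34,0,0,0,0.34,0],[-0.78,-0.3,0,0,0,0.34,0],[-0.8,-0.27,0,0,0,0.34,0]]

```text
time_s: 2.1
eef_pos: [0.4377, -0.2163, 0.4044]
eef_rot: [-0.0, 0.585, 0.811, 0.0]
wrist_force: [0.9, 0.3, -0.2]
opening: 0.999
```

Emit:
drive_tool:
  commands:
    - [[-0.81,-0.23,0,0,0,0.34,0],[-0.82,-0.19,0,0,0,0.34,0],[0,0,0,0,0,0,0],[0,0,0,0,0,0,0]]

```text
time_s: 2.5
eef_pos: [0.4418, -0.2993, 0.4039]
eef_rot: [-0.001, 0.622, 0.783, 0.0]
wrist_force: [0.2, 1.0, 0.4]
opening: 1.004
```

Run:
```python
from h import *
o,c=cam('wrist','w1.png'); W=world(o,c); np.savez('pics/w1',W=W,d=c['depth'],p=c['pixels'])
print(o['eef_pos'],o['q'].round(3),np.array(c['tool_from_camera']).round(3).tolist())
m=(c['depth']>0)&(W[...,2]>.112)&(W[...,2]<.13)&(W[...,0]<.56)
q=W[m]; print(cv2.minAreaRect((q[:,:2]*1000).astype(np.float32)),np.median(q[:,2]),len(q))
```

```text
[ 0.4417999  -0.29927625  0.40388343] [-0.818  0.09   1.711  0.     1.343 -1.046] [[0.0, -0.955, -0.296, 0.075], [1.0, 0.001, -0.001, 0.0], [0.001, -0.296, 0.955, 0.03], [0.0, 0.0, 0.0, 1.0]]
((330.5807189941406, -342.595703125), (233.62606811523438, 141.2040252685547), 10.388985633850098) 0.11987296648235019 1077
```

View pics/w1.png

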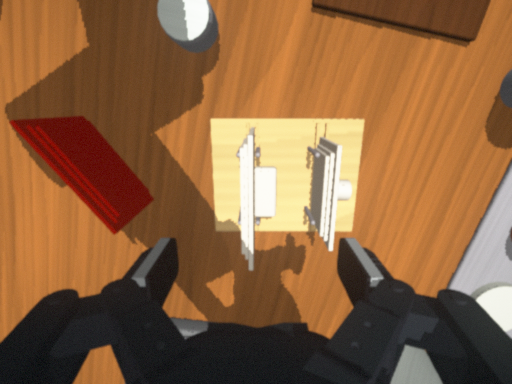

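The wrist view shows the larger lid's edge as a vertical line from (250,130) to (250,265). Its handle is at (265,192), the small lid is at (325,195), and the red look-alike is at the left (80,170).

Run:
```python
from h import *
Z=np.load('pics/w1.npz');W=Z['W'];p=Z['p'].astype(int)
v,u=np.mgrid[:384,:512]
m=(Z['d']>0)&(W[...,2]>.112)&(W[...,2]<.13)&(u>230)&(u<272)&(v<285)
q=W[m]; r=cv2.minAreaRect((q[:,:2]*1000).astype(np.float32)); print(r,np.median(q[:,2]),len(q))
m=(Z['d']>0)&(W[...,2]>.007)&(W[...,2]<.013)&(u>205)&(u<370)&(v>110)&(v<240)&(p[...,0]-p[...,2]>50)
q=W[m]; print('rack',cv2.minAreaRect((q[:,:2]*1000).astype(np.float32)),len(q))
```

```text
((438.1509704589844, -322.98626708984375), (9.007051467895508, 141.30368041992188), 13.032820701599121) 0.11989775512017167 1060
rack ((483.875, -311.9975280761719), (200.48963928222656, 159.28024291992188), 13.090863227844238) 10730
```

Run:
```python
from h import *
print(ctrl.get_obs()['eef_pos'])
R=Rt(13); rows([([.4375,-.323,.32],R),([.4375,-.323,.259],R)],[3,4])
```

```text
[ 0.44192071 -0.29832918  0.40401466]
max shift 0.5844904731364912
[-0.15, -0.07, 0.56, -0.0, -0.0, 0.01, 0]
[-0.15, -0.07, 0.56, -0.0, -0.0, 0.01, 0]
[-0.15, -0.07, 0.56, -0.0, -0.0, 0.01, 0]
[0.0, -0.0, 0.31, 0.0, 0.0, 0.0, 0]
[0.0, -0.0, 0.31, 0.0, 0.0, 0.0, 0]
[0.0, -0.0, 0.31, 0.0, 0.0, 0.0, 0]
[0.0, -0.0, 0.31, 0.0, 0.0, 0.0, 0]
```

Emit:
drive_tool:
  commands:
    - [[-0.15,-0.07,0.56,0,0,0,0],[-0.15,-0.07,0.56,0,0,0,0],[-0.15,-0.07,0.56,0,0,0,0],[0,0,0.31,0,0,0,0],[0,0,0.31,0,0,0,0],[0,0,0.31,0,0,0,0],[0,0,0.31,0,0,0,0],[0,0,0,0,0,0,0]]

```text
time_s: 3.35
eef_pos: [0.4366, -0.3206, 0.2567]
eef_rot: [-0.002, 0.621, 0.784, 0.001]
wrist_force: [-0.9, 0.2, -0.0]
opening: 0.998
```

Emit:
drive_tool:
  commands:
    - [[0,0,0,0,0,0,255],[0,0,0,0,0,0,255],[0,0,0,0,0,0,255],[0,0,0,0,0,0,255],[0,0,0,0,0,0,255],[0,0,0,0,0,0,255],[0,0,0,0,0,0,255],[0,0,0,0,0,0,255],[0,0,0,0,0,0,255]]

```text
time_s: 4.25
eef_pos: [0.4371, -0.3233, 0.2593]
eef_rot: [0.0, 0.622, 0.783, -0.0]
wrist_force: [-2.0, 1.3, 4.5]
opening: 0.136
```

Run:
```python
from h import *
o=ctrl.get_obs(); p=o['eef_pos'].copy(); p[2]=.42
rows([(p,R_of(o)),([.423,.031,.42],Rt(-12)),([.423,.031,.30],Rt(-12,50))],[6,10,8],g=255)
```

```text
max shift 0.7090710913327216
[-0.0, 0.0, -0.54, 0.0, 0.0, 0.0, 255]
[-0.0, 0.0, -0.54, 0.0, 0.0, 0.0, 255]
[-0.0, 0.0, -0.54, 0.0, 0.0, 0.0, 255]
[-0.0, 0.0, -0.54, 0.0, 0.0, 0.0, 255]
[-0.0, 0.0, -0.54, 0.0, 0.0, 0.0, 255]
[-0.0, 0.0, -0.54, 0.0, 0.0, 0.0, 255]
[0.7, 0.13, -0.0, 0.0, 0.0, 0.31, 255]
[0.7, 0.1, -0.0, 0.0, 0.0, 0.31, 255]
[0.71, 0.07, -0.0, 0.0, 0.0, 0.31, 255]
[0.71, 0.04, -0.0, 0.0, 0.0, 0.31, 255]
[0.71, 0.01, -0.0, 0.0, 0.0, 0.31, 255]
[0.71, -0.02, -0.0, 0.0, 0.0, 0.31, 255]
[0.71, -0.05, -0.0, 0.0, 0.0, 0.31, 255]
[0.7, -0.08, -0.0, 0.0, 0.0, 0.31, 255]
[0.7, -0.11, -0.0, 0.0, 0.0, 0.31, 255]
[0.69, -0.14, -0.0, 0.0, 0.0, 0.31, 255]
[-0.0, 0.0, 0.3, -0.78, -0.0, 0.0, 255]
[0.0, -0.03, 0.3, -0.78, -0.0, 0.0, 255]
[0.0, -0.06, 0.29, -0.78, -0.0, 0.0, 255]
[0.0, -0.1, 0.28, -0.78, -0.0, 0.0, 255]
[0.0, -0.13, 0.27, -0.78, -0.0, 0.0, 255]
[0.0, -0.16, 0.26, -0.78, -0.0, 0.0, 255]
[0.0, -0.18, 0.24, -0.78, -0.0, 0.0, 255]
[0.0, -0.21, 0.22, -0.78, -0.0, 0.0, 255]
```

Emit:
drive_tool:
  commands:
    - [[0,0,-0.3,0,0,0,255],[0,0,-0.5,0,0,0,255],[0,0,-0.6,0,0,0,255],[0,0,-0.6,0,0,0,255],[0,0,-0.6,0,0,0,255],[0,0,-0.5,0,0,0,255],[0,0,-0.2,0,0,0,255],[0,0,0,0,0,0,255]]

```text
time_s: 5.05
eef_pos: [0.4373, -0.3231, 0.4255]
eef_rot: [0.002, 0.622, 0.783, -0.0]
wrist_force: [0.2, 0.2, -1.3]
opening: 0.141
```

Emit:
drive_tool:
  commands:
    - [[0.7,0.13,0,0,0,0.31,255],[0.7,0.1,0,0,0,0.31,255],[0.71,0.07,0,0,0,0.31,255],[0.71,0.04,0,0,0,0.31,255],[0.71,0.01,0,0,0,0.31,255],[0.71,-0.02,0,0,0,0.31,255],[0.71,-0.05,0,0,0,0.31,255],[0.7,-0.08,0,0,0,0.31,255],[0.7,-0.11,0,0,0,0.31,255],[0.69,-0.14,0,0,0,0.31,255]]

```text
time_s: 6.05
eef_pos: [0.4215, 0.0328, 0.4219]
eef_rot: [-0.001, 0.776, 0.631, -0.001]
wrist_force: [0.6, -0.5, -1.3]
opening: 0.135
```

Emit:
drive_tool:
  commands:
    - [[0,0,0.3,-0.78,0,0,255],[0,-0.03,0.3,-0.78,0,0,255],[0,-0.06,0.29,-0.78,0,0,255],[0,-0.1,0.28,-0.78,0,0,255],[0,-0.13,0.27,-0.78,0,0,255],[0,-0.16,0.26,-0.78,0,0,255],[0,-0.18,0.24,-0.78,0,0,255],[0,-0.21,0.22,-0.78,0,0,255],[0,0,0,0,0,0,255]]

```text
time_s: 6.95
eef_pos: [0.4195, 0.0319, 0.299]
eef_rot: [0.324, 0.704, 0.574, 0.264]
wrist_force: [-0.8, 1.1, -1.5]
opening: 0.141
```

Run:
```python
from h import *
o,c=cam('side','s2.png'); o2,c2=cam('wrist','w2.png')
cv2.imwrite('pics/c2.png',np.hstack([cv2.imread('pics/s2.png')[:, :], cv2.resize(cv2.imread('pics/w2.png'),(288,384))[:,:288]]))
print(o['eef_pos'],o['q'].round(3),R_of(o).as_matrix().round(3).tolist())
```

```text
[0.41950146 0.03191207 0.29895218] [-0.209 -0.22   2.356  0.03   0.143 -0.033] [[0.202, 0.637, 0.744], [0.979, -0.132, -0.154], [0.0, 0.76, -0.65]]
```

View pics/c2.png

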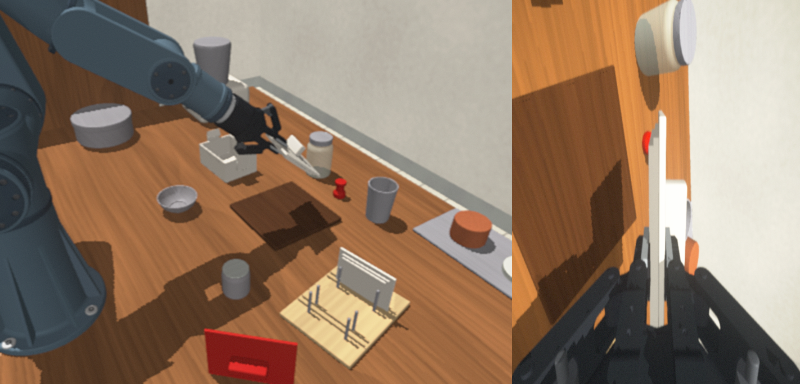

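The lid is held firmly and tilted with its handle up. The small lid still stands in the rack and nothing else has moved. The wrist pitch is limited (q5 ≥ 0), so I'll set the far edge on the board with the lid about 49° from flat, then open the jaws and let it down over the lower finger.

Run:
```python
from h import *
rows([([.459,.0236,.212],Rt(-12,41)),([.459,.0236,.200],Rt(-12,41))],[6,4],g=255)
```

```text
max shift 0.3264498768274408
[-0.0, -0.15, 0.29, 0.18, -0.0, 0.0, 255]
[-0.0, -0.14, 0.3, 0.18, -0.0, 0.0, 255]
[-0.0, -0.13, 0.3, 0.18, -0.0, 0.0, 255]
[-0.0, -0.12, 0.3, 0.18, -0.0, 0.0, 255]
[-0.0, -0.12, 0.31, 0.18, -0.0, 0.0, 255]
[0.0, -0.11, 0.31, 0.18, -0.0, 0.0, 255]
[0.0, -0.04, 0.05, 0.0, 0.0, -0.0, 255]
[0.0, -0.04, 0.05, 0.0, 0.0, -0.0, 255]
[0.0, -0.04, 0.05, 0.0, 0.0, -0.0, 255]
[0.0, -0.04, 0.05, 0.0, 0.0, -0.0, 255]
```

Emit:
drive_tool:
  commands:
    - [[0,-0.15,0.29,0.18,0,0,255],[0,-0.14,0.3,0.18,0,0,255],[0,-0.13,0.3,0.18,0,0,255],[0,-0.12,0.3,0.18,0,0,255],[0,-0.12,0.31,0.18,0,0,255],[0,-0.11,0.31,0.18,0,0,255],[0,0,0,0,0,0,255],[0,-0.04,0.05,0,0,0,255],[0,-0.04,0.05,0,0,0,255],[0,0,0,0,0,0,255]]

```text
time_s: 8.05
eef_pos: [0.4605, 0.0235, 0.207]
eef_rot: [0.273, 0.726, 0.591, 0.223]
wrist_force: [0.6, 0.1, -1.3]
opening: 0.138
```

Emit:
drive_tool:
  commands:
    - [[0,-0.04,0.05,0,0,0,255],[0,-0.04,0.05,0,0,0,255],[0,0,0,0,0,0,255]]

```text
time_s: 8.35
eef_pos: [0.4606, 0.0234, 0.2001]
eef_rot: [0.273, 0.726, 0.591, 0.223]
wrist_force: [-1.3, 0.2, -0.3]
opening: 0.14
```

Run:
```python
from h import *
o,c=cam('side'); print(o['eef_pos'],o['q'].round(3),o['wrist_force'].round(1)); W=world(o,c)
im=cv2.resize(c['pixels'][120:270,180:380,::-1],(800,600)); cv2.imwrite('pics/s3.png',im)
```

```text
[0.46063602 0.02343515 0.20010037] [-0.208  0.15   2.25   0.146  0.022 -0.15 ] [-1.3  0.2 -0.3]
```

View pics/s3.png

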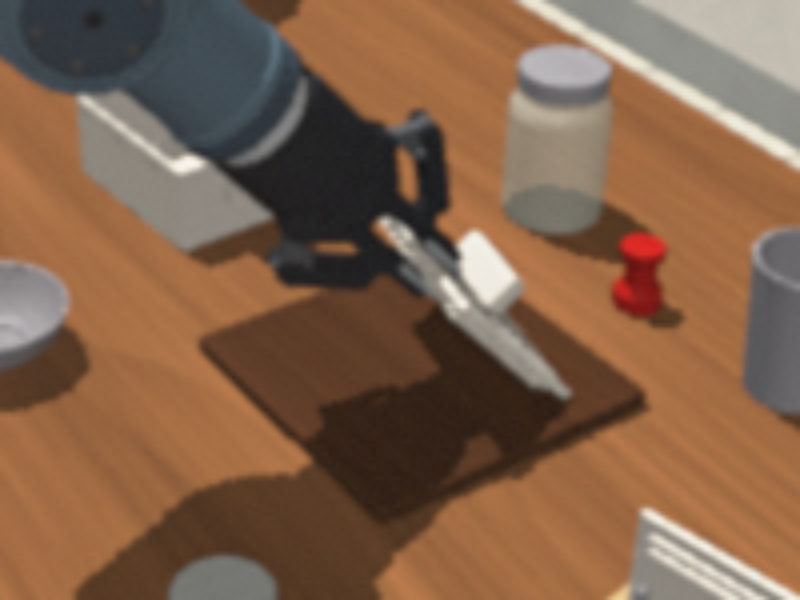

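The crop shows the lid at about 49° with its handle up and its far edge at (560,395) on the board. Fz has also dropped, which fits contact. Next I open gradually.

Emit:
drive_tool:
  commands:
    - [[0,0,0,0,0,0,210],[0,0,0,0,0,0,190],[0,0,0,0,0,0,165],[0,0,0,0,0,0,140],[0,0,0,0,0,0,115],[0,0,0,0,0,0,90],[0,0,0,0,0,0,60],[0,0,0,0,0,0,30],[0,0,0,0,0,0,0],[0,0,0,0,0,0,0]]

```text
time_s: 9.4
eef_pos: [0.4609, 0.0234, 0.2003]
eef_rot: [0.273, 0.726, 0.591, 0.223]
wrist_force: [0.5, 0.1, -0.4]
opening: 0.999
```

Run:
```python
from h import *
o,c=cam('side'); print(o['eef_pos'],o['q'].round(3),o['wrist_force'].round(1)); W=world(o,c)
im=cv2.resize(c['pixels'][120:270,180:380,::-1],(800,600)); cv2.imwrite('pics/s4.png',im)
```

```text
[0.46085501 0.02335275 0.20026468] [-0.209  0.15   2.25   0.145  0.022 -0.149] [ 0.5  0.1 -0.4]
```

View pics/s4.png

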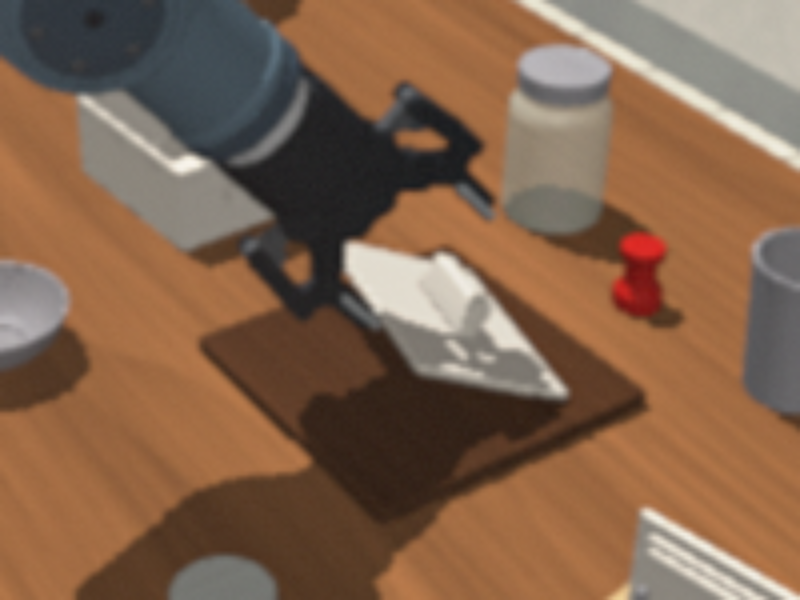

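The lid rests at about 25° on the lower finger, with its far edge still at (560,395). I'll swing the finger back and down to let it settle.

Run:
```python
from h import *
f=np.array([np.cos(np.radians(12)),-np.sin(np.radians(12)),0]); p=np.array([.4609,.0234,.2003])
a=p-.045*f; b=a-.02*f+[0,0,.02]; rows([(a,Rt(-12,21)),(b,Rt(-12,14)),(b+[0,0,.12],Rt(-12,0))],[9,3,6])
```

```text
max shift 0.40000000000000013
[0.0, -0.07, -0.07, 0.28, -0.0, 0.0, 0]
[0.0, -0.08, -0.06, 0.28, -0.0, 0.0, 0]
[0.0, -0.08, -0.06, 0.28, -0.0, 0.0, 0]
[0.0, -0.08, -0.06, 0.28, -0.0, 0.0, 0]
[0.0, -0.08, -0.05, 0.28, -0.0, 0.0, 0]
[0.0, -0.09, -0.05, 0.28, -0.0, 0.0, 0]
[0.0, -0.09, -0.05, 0.28, -0.0, 0.0, 0]
[0.0, -0.09, -0.04, 0.28, -0.0, 0.0, 0]
[0.0, -0.09, -0.04, 0.28, -0.0, 0.0, 0]
[0.0, -0.08, -0.17, 0.29, -0.0, 0.0, 0]
[0.0, -0.08, -0.17, 0.29, -0.0, 0.0, 0]
[0.0, -0.09, -0.17, 0.29, -0.0, 0.0, 0]
[-0.0, 0.1, -0.39, 0.29, 0.0, 0.0, 0]
[-0.0, 0.08, -0.39, 0.29, 0.0, 0.0, 0]
[-0.0, 0.06, -0.39, 0.29, 0.0, 0.0, 0]
[-0.0, 0.05, -0.4, 0.29, 0.0, 0.0, 0]
[-0.0, 0.03, -0.4, 0.29, 0.0, 0.0, 0]
[-0.0, 0.02, -0.4, 0.29, 0.0, 0.0, 0]
```

Emit:
drive_tool:
  commands:
    - [[0,-0.07,-0.07,0.28,0,0,0],[0,-0.08,-0.06,0.28,0,0,0],[0,-0.08,-0.06,0.28,0,0,0],[0,-0.08,-0.06,0.28,0,0,0],[0,-0.08,-0.05,0.28,0,0,0],[0,-0.09,-0.05,0.28,0,0,0],[0,-0.09,-0.05,0.28,0,0,0],[0,-0.09,-0.04,0.28,0,0,0],[0,-0.09,-0.04,0.28,0,0,0],[0,0,0,0,0,0,0]]

```text
time_s: 10.45
eef_pos: [0.4169, 0.0325, 0.2006]
eef_rot: [0.142, 0.762, 0.621, 0.116]
wrist_force: [-0.1, 0.1, 0.2]
opening: 1.002
```

Run:
```python
from h import *
o,c=cam('side'); print(o['eef_pos'],o['q'].round(3),o['wrist_force'].round(1)); W=world(o,c)
im=cv2.resize(c['pixels'][120:270,180:380,::-1],(800,600)); cv2.imwrite('pics/s5.png',im)
```

```text
[0.4168971  0.03245903 0.2006037 ] [-0.208  0.072  2.251  0.004  0.45  -0.008] [-0.1  0.1  0.2]
```

View pics/s5.png

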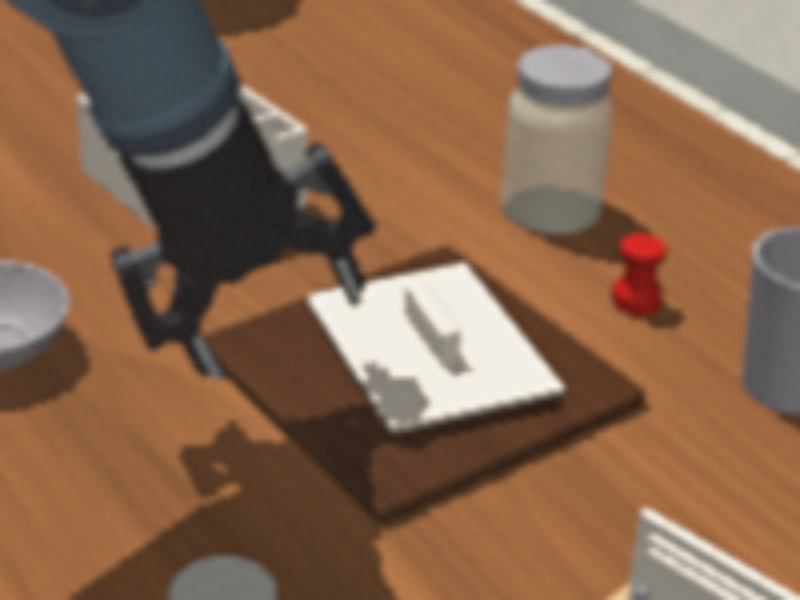

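The crop shows the lid flat on the board with its handle up, centred near (440,350), and fully released. Now I rise and measure it from above.

Emit:
drive_tool:
  commands:
    - [[0,-0.08,-0.17,0.29,0,0,0],[0,-0.08,-0.17,0.29,0,0,0],[0,-0.09,-0.17,0.29,0,0,0],[0,0.1,-0.39,0.29,0,0,0],[0,0.08,-0.39,0.29,0,0,0],[0,0.06,-0.39,0.29,0,0,0],[0,0.05,-0.4,0.29,0,0,0],[0,0.03,-0.4,0.29,0,0,0],[0,0.02,-0.4,0.29,0,0,0],[0,0.6,0,0,0,0,0]]

```text
time_s: 11.5
eef_pos: [0.4263, 0.0309, 0.3433]
eef_rot: [0.003, 0.775, 0.632, 0.003]
wrist_force: [1.2, 0.5, 0.9]
opening: 0.996
```

Emit:
drive_tool:
  commands:
    - [[0,0.8,0,0,0,0,0],[0,0.8,0,0,0,0,0],[0,0.8,0,0,0,0,0],[0,0.2,0,0,0,0,0],[0,0,0,0,0,0,0]]

```text
time_s: 12.0
eef_pos: [0.5546, 0.0038, 0.3406]
eef_rot: [0.002, 0.775, 0.631, 0.001]
wrist_force: [-1.5, -0.5, 0.0]
opening: 0.998
```

Run:
```python
from h import *
o,c=cam('wrist','w6.png'); W=world(o,c); np.savez('pics/w6',W=W,d=c['depth'],p=c['pixels'])
print(o['eef_pos'],R_of(o).as_matrix().round(3).tolist())
def rect(n,lo,hi):
    m=((c['depth']>0)&(W[...,2]>lo)&(W[...,2]<hi)&(W[...,0]>.45)&(W[...,0]<.66)&(W[...,1]>-.1)&(W[...,1]<.1)&(c['pixels'].min(2)>70)).astype(np.uint8)
    k,l,st,_=cv2.connectedComponentsWithStats(m); i=1+st[1:,4].argmax(); q=W[l==i]
    print(n,cv2.minAreaRect((q[:,:2]*1000).astype(np.float32)),len(q),np.median(q[:,2]))
rect('plate',.018,.032); rect('handle',.042,.06)
```

```text
[0.5545921  0.00379768 0.34064806] [[0.203, 0.979, 0.004], [0.979, -0.203, -0.001], [0.0, 0.004, -1.0]]
plate ((567.1358032226562, 0.7709274291992188), (142.15245056152344, 110.40322875976562), 78.3503646850586) 12258 0.025587351886188575
handle ((567.4716796875, 1.2670764923095703), (59.249656677246094, 13.79045581817627), 78.58345794677734) 822 0.051265526587825405
```

View pics/w6.png

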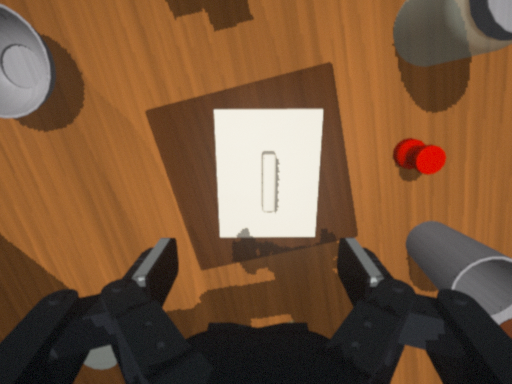

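The view shows the lid flat on the board at (268,172) with the bar centred on it. Centre is (0.567, 0.001) and yaw is -11.6°. Next I grasp the bar from above.

Run:
```python
from h import *
R=Rt(-11.6); rows([([.5673,.001,.25],R),([.5673,.001,.203],R)],[3,3])
```

```text
max shift 0.6110917810258472
[-0.0, 0.09, 0.6, 0.01, -0.0, -0.0, 0]
[-0.0, 0.09, 0.6, 0.01, -0.0, -0.0, 0]
[-0.0, 0.09, 0.6, 0.01, -0.0, -0.0, 0]
[0.0, -0.0, 0.31, 0.0, 0.0, 0.0, 0]
[0.0, -0.0, 0.31, 0.0, 0.0, 0.0, 0]
[0.0, -0.0, 0.31, 0.0, 0.0, 0.0, 0]
```

Emit:
drive_tool:
  commands:
    - [[0,0.09,0.6,0.02,0,-0.03,0],[0,0.09,0.6,0.02,0,-0.02,0],[0,0.09,0.6,0,0,0,0],[0,0,0.31,0,0,0,0],[0,0,0.31,0,0,0,0],[0,0,0.31,0,0,0,0],[0,0,0,0,0,0,0]]

```text
time_s: 12.75
eef_pos: [0.5658, 0.0018, 0.2031]
eef_rot: [-0.002, 0.773, 0.634, -0.001]
wrist_force: [0.2, -0.5, -0.1]
opening: 0.999
```

Emit:
drive_tool:
  commands:
    - [[0,0,0,0,0,0,255],[0,0,0,0,0,0,255],[0,0,0,0,0,0,255],[0,0,0,0,0,0,255],[0,0,0,0,0,0,255],[0,0,0,0,0,0,255],[0,0,0,0,0,0,255],[0,0,0,0,0,0,255],[0,0,0,0,0,0,255]]

```text
time_s: 13.65
eef_pos: [0.5674, 0.0014, 0.2055]
eef_rot: [-0.0, 0.773, 0.634, -0.0]
wrist_force: [0.1, -0.4, 5.0]
opening: 0.147
```

Emit:
drive_tool:
  commands:
    - [[0,0,-0.3,0,0,0,255],[0,0,-0.6,0,0,0,255],[0,0,-0.8,0,0,0,255],[0,0,-0.8,0,0,0,255],[0,0,-0.6,0,0,0,255],[0,0,-0.3,0,0,0,255],[0,0,0,0,0,0,255]]

```text
time_s: 14.35
eef_pos: [0.5677, 0.0014, 0.3774]
eef_rot: [0.001, 0.773, 0.634, 0.001]
wrist_force: [0.3, 0.3, -1.0]
opening: 0.148
```

Run:
```python
from h import *
o=ctrl.get_obs(); print(R_of(o).as_matrix().round(3).tolist(), o['eef_pos'])
rows([([.546,.16,.372],Rt(0))],[6],g=255)
```

```text
[[0.195, 0.981, 0.003], [0.981, -0.195, -0.001], [-0.0, 0.003, -1.0]] [0.56765574 0.00139571 0.37735759]
max shift 0.5338850935640297
[0.5, -0.17, 0.02, 0.0, 0.0, -0.23, 255]
[0.51, -0.16, 0.02, 0.0, 0.0, -0.23, 255]
[0.51, -0.14, 0.02, 0.0, 0.0, -0.23, 255]
[0.52, -0.12, 0.02, 0.0, 0.0, -0.23, 255]
[0.52, -0.11, 0.02, 0.0, 0.0, -0.23, 255]
[0.53, -0.09, 0.02, 0.0, 0.0, -0.23, 255]
```

Run:
```python
from h import *
rows([([.555,.13,.55],Rt(4.3))],[6],g=255)
```

```text
max shift 0.7188310909226073
[0.41, -0.12, -0.58, 0.0, 0.0, -0.32, 255]
[0.42, -0.1, -0.58, 0.0, 0.0, -0.32, 255]
[0.42, -0.09, -0.58, 0.0, 0.0, -0.32, 255]
[0.43, -0.07, -0.58, 0.0, 0.0, -0.32, 255]
[0.43, -0.05, -0.58, 0.0, 0.0, -0.32, 255]
[0.43, -0.03, -0.58, 0.0, 0.0, -0.32, 255]
```

Emit:
drive_tool:
  commands:
    - [[0.41,-0.12,-0.58,0,0,-0.32,255],[0.42,-0.1,-0.58,0,0,-0.32,255],[0.42,-0.09,-0.58,0,0,-0.32,255],[0.43,-0.07,-0.58,0,0,-0.32,255],[0.43,-0.05,-0.58,0,0,-0.33,255],[0.43,-0.03,-0.58,0,0,-0.33,255],[0,0,0,0,0,0,255],[0,0,0,0,0,0,255]]

```text
time_s: 15.15
eef_pos: [0.5552, 0.1305, 0.5469]
eef_rot: [-0.001, 0.68, 0.733, -0.001]
wrist_force: [0.7, -0.4, -2.0]
opening: 0.146
```

Run:
```python
from h import *
o,c=cam('wrist','w7.png'); W=world(o,c); np.savez('pics/w7',W=W,d=c['depth'],p=c['pixels'])
print(o['eef_pos'],R_of(o).as_matrix().round(3).tolist())
for n,lo,hi in(('rim',.058,.066),('latch',.075,.095)):
    m=(c['depth']>0)&(W[...,2]>lo)&(W[...,2]<hi)&(W[...,0]>.44)&(W[...,0]<.66)&(W[...,1]>.17)&(W[...,1]<.4)
    q=W[m]; print(n,cv2.minAreaRect((q[:,:2]*1000).astype(np.float32)),len(q),q[:,1].min(),q[:,1].max(),np.median(q[:,2]))
```

```text
[0.55524606 0.13050503 0.5468993 ] [[-0.075, 0.997, -0.004], [0.997, 0.075, -0.0], [0.0, -0.004, -1.0]]
rim ((548.090576171875, 274.1556396484375), (106.2121810913086, 136.30636596679688), 4.541758060455322) 1014 0.2022173112034295 0.34519104233753983 0.062314505042256385
latch ((548.7361450195312, 269.6510009765625), (39.712276458740234, 147.93960571289062), 4.361965656280518) 250 0.19457959270654995 0.34472686791854523 0.08207524577494435
```

View pics/w7.png

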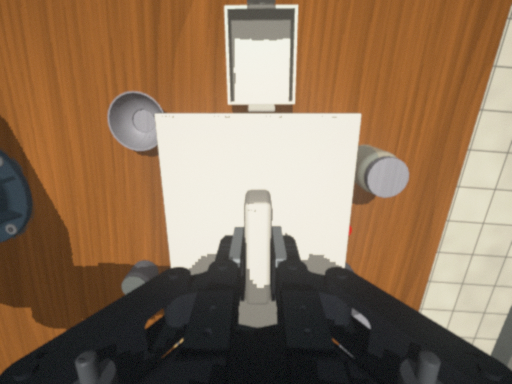

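The tub's whole rim is visible at (261,55): centre (548.1, 274.2) mm, yaw 4.5°, and the measured 106 by 136 matches. Next I check how the lid sits in the jaws from the same frame.

Run:
```python
from h import *
Z=np.load('pics/w7.npz');W=Z['W']; o=ctrl.get_obs(); R=R_of(o).as_matrix(); T=(W-o['eef_pos'])@R
v,u=np.mgrid[:384,:512]
m=(Z['d']>0)&(T[...,2]>.170)&(T[...,2]<.19)&(v<262)&(u>150)&(u<365); q=T[m]
r=cv2.minAreaRect((q[:,:2]*1000).astype(np.float32)); print(r,np.median(q[:,2]),len(q))
print('x max',np.percentile(q[:,0],[99,99.9,100]),'y',np.percentile(q[:,1],[0,.2,99.8,100]))
A=np.c_[q[:,0],q[:,1],np.ones(len(q))]; print('plane',np.linalg.lstsq(A,q[:,2],rcond=None)[0])
print(o['eef_pos'])
```

```text
((26.361526489257812, 0.7817001342773438), (110.51619720458984, 89.54232025146484), 89.96501922607422) 0.17912358512821885 24916
x max [0.07063569 0.07107329 0.0711344 ] y [-0.05448505 -0.05383624  0.05536194  0.05601336]
plane [ 0.00212361 -0.00146934  0.17904152]
[0.55524707 0.12999323 0.54602011]
```

Run:
```python
from h import *
R=Rt(4.5); rows([([.5475,.2742,.42],R),([.5475,.2742,.285],R)],[6,5],g=255)
```

```text
max shift 0.6388937963204343
[0.48, 0.01, 0.42, -0.01, -0.0, -0.01, 255]
[0.48, 0.01, 0.42, -0.01, -0.0, -0.01, 255]
[0.48, 0.01, 0.42, -0.01, -0.0, -0.01, 255]
[0.48, 0.01, 0.42, -0.01, -0.0, -0.01, 255]
[0.48, 0.01, 0.42, -0.01, -0.0, -0.01, 255]
[0.48, 0.01, 0.42, -0.01, -0.0, -0.01, 255]
[0.0, -0.0, 0.54, 0.0, 0.0, 0.0, 255]
[0.0, -0.0, 0.54, 0.0, 0.0, 0.0, 255]
[0.0, -0.0, 0.54, 0.0, 0.0, 0.0, 255]
[0.0, -0.0, 0.54, 0.0, 0.0, 0.0, 255]
[0.0, -0.0, 0.54, 0.0, 0.0, 0.0, 255]
```

Emit:
drive_tool:
  commands:
    - [[0.48,0.01,0.42,0,0,0,255],[0.48,0.01,0.42,0,0,0,255],[0.48,0.01,0.42,0,0,0,255],[0.48,0.01,0.42,0,0,0,255],[0.48,0.01,0.42,0,0,0,255],[0.48,0.01,0.42,0,0,0,255],[0,0,0.54,0,0,0,255],[0,0,0.54,0,0,0,255],[0,0,0.54,0,0,0,255]]

```text
time_s: 16.1
eef_pos: [0.5464, 0.273, 0.3378]
eef_rot: [-0.002, 0.681, 0.732, -0.003]
wrist_force: [0.4, -0.2, -1.1]
opening: 0.144
```

Emit:
drive_tool:
  commands:
    - [[0,0,0.54,0,0,0,255],[0,0,0.5,0,0,0,255],[0,0,0,0,0,0,255],[0,0,0,0,0,0,255]]

```text
time_s: 16.5
eef_pos: [0.5467, 0.2732, 0.2882]
eef_rot: [-0.002, 0.681, 0.732, -0.002]
wrist_force: [1.0, 0.3, -0.8]
opening: 0.148
```

Run:
```python
from h import *
o=ctrl.get_obs(); print(o['wrist_force'],o['torque']); rows([([.5475,.2742,.265],Rt(4.5))],[6],g=255)
```

```text
[ 1.00443884  0.26525376 -0.81635687] [-0.01205662 -0.08055382 -0.01907012]
max shift 0.07748960505733733
[0.0, 0.0, 0.08, -0.01, 0.0, -0.01, 255]
[0.0, 0.0, 0.08, -0.01, 0.0, -0.01, 255]
[0.0, 0.0, 0.08, -0.01, 0.0, -0.01, 255]
[0.0, 0.0, 0.08, -0.01, 0.0, -0.01, 255]
[0.0, 0.0, 0.08, -0.01, 0.0, -0.01, 255]
[0.0, 0.0, 0.08, -0.01, 0.0, -0.01, 255]
```

Emit:
drive_tool:
  commands:
    - [[0.02,0.02,0.08,-0.03,0,-0.03,255],[0,0,0.08,0,0,0,255],[0,0,0.08,0,0,0,255],[0,0,0.08,0,0,0,255],[0,0,0.08,0,0,0,255],[0,0,0.06,0,0,0,255],[0,0,0,0,0,0,255]]

```text
time_s: 17.2
eef_pos: [0.548, 0.2751, 0.2663]
eef_rot: [0.001, 0.679, 0.734, 0.001]
wrist_force: [-0.1, -1.0, -1.1]
opening: 0.145
```

Emit:
drive_tool:
  commands:
    - [[0,0,0.05,0,0,0,255],[0,0,0.05,0,0,0,255],[0,0,0.05,0,0,0,255],[0,0,0,0,0,0,255]]

```text
time_s: 17.6
eef_pos: [0.5483, 0.2752, 0.2593]
eef_rot: [0.001, 0.679, 0.734, 0.001]
wrist_force: [1.5, 0.7, 1.0]
opening: 0.148
```

Emit:
drive_tool:
  commands:
    - [[-0.01,-0.01,0.04,0,0,0,255],[0,0,0.04,0,0,0,255],[0,0,0.04,0,0,0,255],[0,0,0,0,0,0,255]]

```text
time_s: 18.0
eef_pos: [0.5477, 0.2747, 0.2533]
eef_rot: [0.001, 0.679, 0.734, 0.001]
wrist_force: [0.8, 0.7, -0.1]
opening: 0.148
```

Emit:
drive_tool:
  commands:
    - [[0,0,0.04,0,0,0,255],[0,0,0.04,0,0,0,255],[0,0,0.02,0,0,0,255],[0,0,0,0,0,0,255]]

```text
time_s: 18.4
eef_pos: [0.5475, 0.2746, 0.2478]
eef_rot: [0.001, 0.679, 0.734, 0.001]
wrist_force: [0.5, 0.2, -0.6]
opening: 0.147
```

Emit:
drive_tool:
  commands:
    - [[0,0,0.03,0,0,0,255],[0,0,0.03,0,0,0,255],[0,0,0,0,0,0,255]]

```text
time_s: 18.7
eef_pos: [0.5477, 0.2747, 0.2475]
eef_rot: [0.001, 0.679, 0.734, 0.001]
wrist_force: [-8.4, -2.3, 15.2]
opening: 0.149
```

Run:
```python
from h import *
o,c=cam('side'); print(o['eef_pos'],o['wrist_force'].round(1))
a=cv2.resize(c['pixels'][110:200,180:280,::-1],(400,360),interpolation=2)
_,c=cam('scene'); b=cv2.resize(c['pixels'][210:300,240:340,::-1],(400,360),interpolation=2)
cv2.imwrite('pics/c8.png',np.hstack([a,b]))
```

```text
[0.54769316 0.27470115 0.24746112] [-8.4 -2.3 15.2]
```

View pics/c8.png

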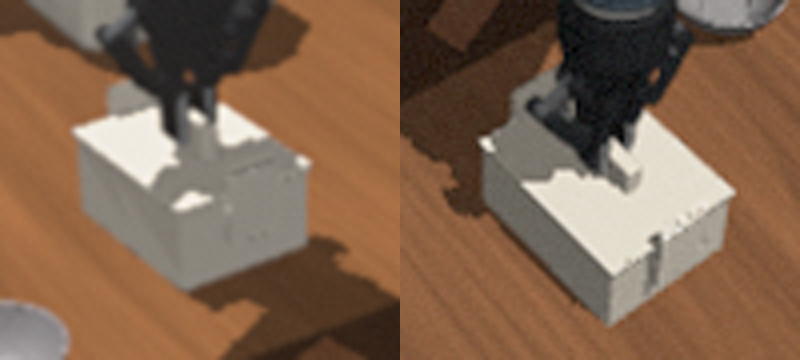

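Emit:
drive_tool:
  commands:
    - [[0,0,0.02,0,0,0,255],[0,0,0,0,0,0,255],[0,0,0,0,0,0,255]]

```text
time_s: 19.1
eef_pos: [0.5477, 0.2748, 0.2475]
eef_rot: [0.001, 0.679, 0.734, 0.001]
wrist_force: [-11.8, -4.9, 22.2]
opening: 0.143
```

Run:
```python
from h import *
o=ctrl.get_obs(); print(o['eef_pos'],o['wrist_force'],o['torque'])
def meas(n):
    _,c=cam(n); W=world(o,c); m=(c['depth']>0)&(W[...,0]>.46)&(W[...,0]<.64)&(W[...,1]>.18)&(W[...,1]<.38)
    # profile along tub y for |x|<18mm and plate height elsewhere
    a=np.radians(4.5); d=W[...,:2]-[.5481,.2742]; X=d@[np.cos(a),np.sin(a)]; Y=d@[-np.sin(a),np.cos(a)]
    P=m&(abs(X)>25)&(abs(X)<50)&(abs(Y)<66)&(W[...,2]<.085)&(W[...,2]>.055)
    print(n,'plate z',np.median(W[P][:,2]),P.sum(),'by Y end',[np.median(W[P&s][:,2]).round(4) for s in(Y<-45,Y>45)],'by X',[np.median(W[P&s][:,2]).round(4) for s in(X<0,X>0) if (P&s).sum()])
    for s,t in((1,'a'),(-1,'b')):
        L=m&(abs(X)<18)&(Y*s>60)&(W[...,2]>.071); 
        if L.sum()>3: print(' latch',t,L.sum(),'zmax',W[L][:,2].max().round(4),'Yrange',(Y[L]*s).min().round(4),np.median(Y[L]*s).round(4),(Y[L]*s).max().round(4))
meas('side');meas('scene')
```

```text
[0.54768023 0.27475468 0.24745669] [-11.79572061  -4.85432157  22.18984537] [-0.67637192  1.96694291 -0.04237455]
side plate z nan 0 by Y end [np.float64(nan), np.float64(nan)] by X []
scene plate z nan 0 by Y end [np.float64(nan), np.float64(nan)] by X []
  return _methods._mean(a, axis=axis, dtype=dtype,
  ret = ret.dtype.type(ret / rcount)
```

```bash
cat > meas.py <<'E'
from h import *
o=ctrl.get_obs(); print(o['eef_pos'],o['wrist_force'].round(1),o['torque'].round(2))
def meas(n):
    _,c=cam(n); W=world(o,c); z=W[...,2]; print(n,(c['depth']>0).mean())
    m=(c['depth']>0)&(abs(W[...,0]-.548)<.1)&(abs(W[...,1]-.274)<.11)
    a=np.radians(4.5); d=W[...,:2]-np.array([.5481,.2742]); X=d@np.array([np.cos(a),np.sin(a)]); Y=d@np.array([-np.sin(a),np.cos(a)])
    print(m.sum(),np.histogram(z[m],bins=np.arange(0,.13,.01))[0])
    P=m&(abs(X)<53)&(abs(X)>22)&(abs(Y)<66)&(z<.085)&(z>.055)
    if P.sum()>20:
        A=np.c_[X[P],Y[P],np.ones(P.sum())]; s=np.linalg.lstsq(A,z[P],rcond=None)[0]; print('plate n',P.sum(),'slopes',s[:2].round(4),'z0',s[2].round(4),'med',np.median(z[P]).round(4))
    Q=m&(z>.058)&(z<.075); r=cv2.minAreaRect((W[Q][:,:2]*1000).astype(np.float32)); print('rect',r)
    for s,t in((1,'a'),(-1,'b')):
        L=m&(abs(X)<18)&(Y*s>60)&(z>.073)
        if L.sum()>3: print(' latch',t,L.sum(),'zmax',z[L].max().round(4),'Y',(np.percentile(Y[L]*s,[0,50,100])).round(4))
meas('side');meas('scene')
E
python3 meas.py
```

```text
[0.54768321 0.27472852 0.2474418 ] [-11.1  -4.4  22. ] [-0.72  1.97 -0.01]
side 0.9960734049479166
8283 [1281  164  151  157  180  164  682  205  123   83   48   43]
rect ((546.1466064453125, 275.2911376953125), (113.96853637695312, 161.694580078125), 4.7195000648498535)
scene 0.995849609375
10070 [ 737  108  104  121  140   95 1153  106  119   63   25   28]
rect ((546.8955078125, 278.59881591796875), (112.77523040771484, 158.9795684814453), 4.230170726776123)
```

```bash
sed -i 's/d=W\[...,:2\]-np.array(\[.5481,.2742\])/d=1000*(W[...,:2]-np.array([.5481,.2742]))/' meas.py; python3 meas.py
```

```text
[0.5476923  0.27473937 0.24745906] [-10.5  -4.6  22.1] [-0.73  1.99 -0.01]
side 0.9959004720052084
8276 [1253  164  144  169  172  177  677  201  126   77   50   45]
plate n 423 slopes [0. 0.] z0 0.0684 med 0.0687
rect ((546.0415649414062, 275.0733642578125), (110.9077377319336, 160.02919006347656), 4.716272830963135)
 latch a 46 zmax 0.0901 Y [65.2544 73.2936 80.8124]
 latch b 414 zmax 0.456 Y [60.0381 63.5532 80.1676]
scene 0.9959259033203125
10079 [ 732  101  105  127  131  103 1169  104  114   61   24   24]
plate n 685 slopes [-0.  0.] z0 0.0658 med 0.066
rect ((546.0390014648438, 279.0506591796875), (114.25316619873047, 159.2028045654297), 3.8915798664093018)
 latch a 356 zmax 0.4459 Y [60.0134 67.882  83.8214]
 latch b 50 zmax 0.0892 Y [64.6901 69.3919 76.4241]
```

Plate top is at about 0.067 m, which is home height, and it stops rigidly under 22 N. Both latch tips read 65 mm inward, about their rest position. I relieve the load, release and check.

Emit:
drive_tool:
  commands:
    - [[0,0,-0.03,0,0,0,255],[0,0,-0.02,0,0,0,255],[0,0,0,0,0,0,255]]

```text
time_s: 19.7
eef_pos: [0.5478, 0.2747, 0.2475]
eef_rot: [0.001, 0.679, 0.734, 0.001]
wrist_force: [-4.1, -0.8, 6.8]
opening: 0.146
```

Emit:
drive_tool:
  commands:
    - [[0,0,0,0,0,0,200],[0,0,0,0,0,0,150],[0,0,0,0,0,0,80],[0,0,0,0,0,0,0],[0,0,0,0,0,0,0],[0,0,0,0,0,0,0],[0,0,0,0,0,0,0]]

```text
time_s: 20.4
eef_pos: [0.5478, 0.2747, 0.2469]
eef_rot: [0.001, 0.679, 0.734, 0.001]
wrist_force: [-0.5, 0.4, 0.2]
opening: 0.997
```

Emit:
drive_tool:
  commands:
    - [[0,0,-0.3,0,0,0,0],[0,0,-0.6,0,0,0,0],[0,0,-0.9,0,0,0,0],[0,0,-0.9,0,0,0,0],[0,0,-0.6,0,0,0,0],[0,0,0,0,0,0,0],[0,0,0,0,0,0,0]]

```text
time_s: 21.1
eef_pos: [0.5473, 0.2746, 0.4139]
eef_rot: [0.002, 0.679, 0.734, 0.002]
wrist_force: [0.4, -0.3, -0.8]
opening: 1.002
```

```bash
cat >> meas.py <<'E'
meas('wrist')
_,c=cam('wrist'); K=c['intrinsics']
a=c['pixels'][:,:,::-1]; cv2.imwrite('pics/w9.png',a)
E
python3 meas.py
```

```text
[0.54725837 0.27461564 0.41386914] [ 0.4 -0.3 -0.8] [0.01 0.   0.04]
side 0.9958140055338541
6096 [1252  172  144  168  164  180  715  232  142   77    0    0]
plate n 478 slopes [0. 0.] z0 0.0682 med 0.0685
rect ((545.8849487304688, 275.84686279296875), (112.60114288330078, 161.46275329589844), 4.20220947265625)
 latch a 75 zmax 0.0915 Y [65.1678 75.203  81.8387]
 latch b 72 zmax 0.0923 Y [69.8169 74.8339 79.3137]
scene 0.9957784016927084
12050 [ 760  108  108  126  140   86 1449  159  123   79    0    0]
plate n 873 slopes [-0.  0.] z0 0.0658 med 0.0659
rect ((547.894287109375, 279.24591064453125), (111.75736999511719, 159.82041931152344), 3.7889351844787598)
 latch a 487 zmax 0.6034 Y [60.0168 67.3722 83.6807]
 latch b 62 zmax 0.0892 Y [61.1989 68.5526 77.1874]
wrist 0.9960276285807291
62703 [10597     0     0     0     0     0  2799  7564   505   904     0     0]
plate n 5730 slopes [0. 0.] z0 0.0704 med 0.0704
rect ((550.8350830078125, 274.81512451171875), (110.2436294555664, 141.16256713867188), 4.449741363525391)
 latch a 412 zmax 0.0932 Y [67.8379 74.1481 79.1196]
 latch b 437 zmax 0.0934 Y [66.1266 71.0677 77.2811]
```

View pics/w9.png

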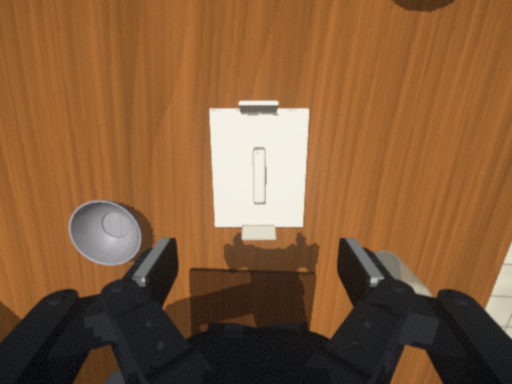

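The lid looks seated at (260,168), with both latches up at (258,107) and (258,232). The wrist depth reads the plate about 3 mm high, so I re-measure now that the arm is still, relative to the table.

Emit:
drive_tool:
  commands:
    - [[0,0,0,0,0,0,0],[0,0,0,0,0,0,0],[0,0,0,0,0,0,0]]

```text
time_s: 21.6
eef_pos: [0.5473, 0.2746, 0.4114]
eef_rot: [0.001, 0.679, 0.734, 0.001]
wrist_force: [0.7, 0.2, 1.0]
opening: 1.001
```

Run:
```python
from h import *
o,c=cam('wrist'); W=world(o,c); z=W[...,2]; v,u=np.mgrid[:384,:512]
print(o['eef_pos'],R_of(o).as_matrix().round(4).tolist())
T=(u<180)&(u>20)&(v<180)|(u>330)&(v<220); q=W[T]; A=np.c_[q[:,:2]-[.548,.274],np.ones(len(q))]; s=np.linalg.lstsq(A,q[:,2],rcond=None)[0]
print('table',s.round(4))
d=W[...,:2]-[.548,.274]; h=z-(d@s[:2]+s[2])
P=(u>215)&(u<245)&(v>112)&(v<222)|(u>275)&(u<303)&(v>112)&(v<222)
q=W[P]; A=np.c_[q[:,:2]-[.548,.274],np.ones(len(q))]; print('plate plane (h above table)',np.linalg.lstsq(A,h[P],rcond=None)[0].round(4))
m=(h>.060)&(h<.075)&(u>200)&(u<320)&(v>95)&(v<245); print(cv2.minAreaRect((W[m][:,:2]*1000).astype(np.float32)))
a=np.radians(4.5); r=cv2.minAreaRect((W[m][:,:2]*1000).astype(np.float32))[0]
Y=(W[...,:2]*1000-r)@np.array([-np.sin(a),np.cos(a)])
for col in (258,):
  for rr in (range(98,120),range(218,244)): print([(k,round(float(Y[k,col]),1),round(float(h[k,col]*1000),1)) for k in rr])
```

```text
[0.54727656 0.27457193 0.41140787] [[-0.0782, 0.9969, 0.002], [0.9969, 0.0782, 0.0003], [0.0002, 0.002, -1.0]]
table [-0.0019 -0.0017  0.0023]
plate plane (h above table) [-0.0074  0.057   0.0661]
((548.7220458984375, 274.0956115722656), (110.25650787353516, 141.53762817382812), 4.486330032348633)
[(98, 83.6, -0.3), (99, 82.4, -0.8), (100, 81.1, -0.5), (101, 79.0, 78.8), (102, 78.0, 81.8), (103, 76.9, 86.4), (104, 76.0, 85.6), (105, 75.0, 86.8), (106, 74.0, 84.6), (107, 73.0, 82.6), (108, 72.0, 79.1), (109, 70.9, 77.9), (110, 69.9, 75.2), (111, 68.8, 72.8), (112, 67.7, 71.5), (113, 66.5, 65.5), (114, 65.5, 65.8), (115, 64.4, 65.2), (116, 63.3, 66.1), (117, 62.2, 64.7), (118, 61.1, 65.1), (119, 60.1, 65.8)]
[(218, -58.7, 65.7), (219, -60.1, 65.6), (220, -62.0, 64.5), (221, -62.7, 65.8), (222, -64.1, 65.6), (223, -65.8, 65.0), (224, -67.0, 65.3), (225, -66.7, 69.0), (226, -67.2, 70.7), (227, -68.1, 71.8), (228, -68.9, 72.8), (229, -69.5, 74.3), (230, -70.3, 75.6), (231, -71.4, 76.0), (232, -71.2, 79.2), (233, -71.9, 80.4), (234, -72.2, 82.4), (235, -73.5, 82.6), (236, -73.3, 85.6), (237, -73.9, 86.8), (238, -75.7, 86.0), (239, -77.4, 85.3), (240, -124.5, -1.9), (241, -126.2, -1.8), (242, -127.5, -1.1), (243, -129.7, -1.9)]
```

Home: the plate top is 66 mm above the table at both ends (67 expected). Both noses reach in to 67 mm at 69 to 72 mm height, so they lie over the 71 mm rim edge. The tub is still at (548.7, 274.1). Last, a quick check of the bystanders, then I hand in.

Run:
```python
from h import *
for n in('scene','side'):
    Z=np.load('pics/%s.npz'%n); o,c=cam(n); W0=Z['W'];W=world(o,c)
    for nm,x,y,r,zlo,zhi in(('small lid',.527,-.302,.05,.07,.11),('jar',.747,.119,.06,.09,.13),('tumbler',.745,-.14,.06,.07,.11),('weight',.728,0,.04,.02,.06),('bowl',.32,.142,.07,.02,.05),('tin',.335,-.148,.05,.04,.07)):
        f=lambda W:W[(np.hypot(W[...,0]-x,W[...,1]-y)<r)&(W[...,2]>zlo)&(W[...,2]<zhi)]
        a,b=f(W0),f(W); print(n,nm,len(a),len(b),((b.mean(0)-a.mean(0))*1000).round(1) if len(a) and len(b) else '')
print(ctrl.hand_in())
```

```text
scene small lid 120 120 [-1.   3.9  0.1]
scene jar 443 443 [ 0.3 -0.3  0. ]
scene tumbler 275 281 [-0.1  0.2 -0.2]
scene weight 88 92 [ 0.   0.4 -0.2]
scene bowl 202 193 [-1.1  0.7 -0.1]
scene tin 176 175 [ 0.3 -0.5  0.1]
side small lid 791 793 [-0.1  0.1 -0.1]
side jar 407 401 [ 0.1 -0.   0.1]
side tumbler 562 566 [ 0.3  0.1 -0.2]
side weight 128 130 [ 0.2 -0.2 -0.2]
side bowl 344 337 [ 0.7 -0.8  0.1]
side tin 638 636 [ 0.  -0.1  0.1]
the job is handed in; nothing more can be done
None
```

The larger lid is on the white tub, pressed home, and by my measurements both latches have snapped over its rim. I handed the job in at about 22 s of the 72 s allowed.

I lifted the lid from the rack by its top edge and laid it flat on the board with the handle up. It went down as follows: I set the far edge on the board, opened the jaws until the lid rested on the lower finger, then drew that finger out. Then I picked it up by the bar, lowered it into the tub, pressed to about 22 N, released it and backed away.

**Last checks**
- **Lid height:** the plate top is 66 mm above the table at both ends; 67 mm is fully home.
- **Latches:** both noses reach in to about 67 mm from the centre and lie over the plate, whose edge is at 71 mm.
- **Tub and other things:** the tub shifted less than 1 mm. The bystanders and the small lid are within about 1 mm of where they started.

**Readings that disagreed**
- I never saw a force peak as the latches snapped, so that rests on the depth measurements alone.
- One wrist reading put the plate 3 mm too high because the arm was still settling. The repeat with the arm still gave the values above.
- The lid took an unexplained sideways load of about 12 N while I pressed.
- The scene camera showed the small lid 4 mm off in y, but the side camera, with far more points on it, showed 0.1 mm.

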